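# Strip the cured press mould

### The arm

A 6-joint arm with a two-finger parallel gripper is mounted at the origin on the work surface. World frame = base frame: x ahead of the robot, y to its left, z up, the work surface at z = 0. Lengths are in mm, angles in rad, forces in N, time in s.
With the tool pointing down it reaches from about 325 to 875 mm from the base axis. Payload 4.4 kg.
Tool frame: the origin (TCP) lies where the fingers leave the gripper's body, on its centre line; the fingertips stand 73 mm ahead of it and the grasp point (between the pads) lies 54 mm ahead of it; z points along the fingers, y is the line along which they close (so a half turn about z gives the same grasp; the last joint's range is limited). The gripper opens to 85 mm and grips with 20 to 120 N. Pads are 22 mm wide; open, the fingers measure 114 mm over their backs; the gripper's body (76 mm by 85 mm) begins 54 mm behind the grasp point. The pads swing forward as they close: fully open they stand 13 mm farther back than shut.
Start: joints at [-1.317, 0.207, 1.542, -0, 1.393, -0.15], TCP at [226.443, -528.537, 303.882] pointing down, gripper open.
Joint ranges: [-2.73, 2.73], [-0.86, 2.22], [0.23, 2.46], [-1.11, 4.25], [0.08, 2.63], [-2.82, 2.82]. Speed limits (rad/s): [2.79, 2.79, 3.14, 3.14, 3.14, 3.14].

### API

Orientations are given as a 3x3 rotation matrix whose columns are the frame's x, y, z axes.
In Python, from plant import ctrl gives the robot as it stands. Calls block until the motion is done:
- ctrl.move_ptp(position, orientation): joint-space move of the TCP to a pose.
- ctrl.move_l(position, rot=None, vel=150, threshold=None): straight line of the TCP; rot=None keeps the orientation; vel is the mean speed in mm/s. With threshold (N) it stops when the force on the tool has changed by that much, and returns True; else False.
- ctrl.set_joints(angles): joint-space move.
- ctrl.gripper_to(opening, force=None): finger opening in mm; force is the grip in N (None keeps the last); returns when the fingers have stopped.
- ctrl.hold(seconds).
- ctrl.solve_ik(position, orientation): joint angles nearest the present ones, or None.
- ctrl.read_state(): the state.
- ctrl.grab_frame(name): name is "scene" or "top" or "wrist"; returns the picture (400x640x3 uint8, red, green, blue); there is no depth.
- ctrl.camera_params(name): a dict with "mtx" (3x3 intrinsics, pixels), "k1" (the pictures are not rectified: a ray, as slopes to the right and down, at radius r is drawn at 1 + k1 r^2 times it, then the intrinsics apply), "R" (3x3) and "t" (3): a world point X has camera coordinates R X + t; the wrist camera has in their place "T_tool_cam" (4x4, takes a point from camera to tool coordinates, whose origin is the TCP and whose axes are the flange's). Camera axes: x right, y down, z forward; pixel columns grow to the right and rows downward; lengths in mm; the calibration is good to about 2 mm. A picture is of the moment at which its call begins: read the wrist's pose just before it. camera_params takes no time and is no camera call.
A pose or a line that the arm cannot do raises ctrl.MotionError and nothing moves.
- ctrl.finish_job(): hands the job in; it is judged then, once.
The state is a dict: "t": time; "q": joint angles; "qvel": joint speeds; "tau": joint torques, N m; "eef_pos": TCP position; "eef_rot": TCP orientation; "force": force on the tool from outside, world axes, zero at the start; "wrist_torque": the same for the moment, N m; "grip_width": finger opening in mm; "grasp_force": force on a finger pad.
Only numpy, scipy, OpenCV 4.12 (cv2) and the standard library are available. Lean on these libraries where they do the work, as an engineer would, in place of code of your own. Each camera call takes 0.05 s, during which the arm holds its last target. There are 200 camera calls.

### The job

The hatch cover has cured, so strip the mould on the heated plate from the top down, one piece at a time, leaving the rest on the plate undisturbed: stand the brass weight squarely on its round rubber pad, lay the aluminium plug flat in the steel cleaning tray, put the orange cover centred on the pan of the scale, and last lay the blue cavity block on the middle of the wooden rack, lengthwise along it. Keep every piece the same way up, set it down without dropping it, and do not knock the amber resin jar. Let go of everything at the end.

Things in the scene. Friction and masses are not known exactly. Their poses are not given: they have to be found in the camera images.
- weight: Brass knob weight, top of the stack, about 0.55 kg: upright cylinder 42 mm in diameter and 46 mm high, then a neck 16 mm in diameter and a knob 27 mm in diameter up to 72 mm. Stands loose on the plug. Origin: centre of its underside, z up.
- plug: Aluminium plug half of the mould, about 0.38 kg: plain block 100 (x, long side) by 42 (y) by 34 mm high. Stands loose inside the orange cover, 2 mm play each side in y, its underside on the cover's floor, so its upper 24 mm stand above the cover's rim. Origin: centre of its underside, z up.
- cover: Orange fibreglass hatch cover, about 0.06 kg: shallow open-topped rectangular pan 120 (x, long side) by 54 (y) by 14 mm high outside, walls and floor 4 mm thick. Sits loose in the 4 mm deep recess of the blue cavity block with 2 mm play each side, so its upper 10 mm stand above the block. Origin: centre of its underside, z up.
- cavity: Blue tooling-board cavity block, bottom of the stack, about 0.22 kg: 150 (x, long side) by 66 (y) by 24 mm high, with a recess 124 by 58 by 4 mm deep in its top; recess floor 20 mm above its underside. Lies loose on the heated plate. Origin: centre of its underside, z up.
- hotplate: Heated curing plate (not hot now), fixed to the bench, on which the stack stands: dark steel plate 190 (x) by 120 (y) mm, top at 25 mm, with a grey control strip 40 mm long beyond its -x end that has a small knob 34 mm high. Origin: on the bench under the centre of the steel plate, z up.
- pad: Black round rubber pad for the weight, fixed to the bench, 72 mm in diameter, 6 mm high. Origin: centre of its underside, z up.
- tray: Shallow stainless cleaning tray, fixed to the bench, open-topped, 180 (x, long side) by 130 (y) by 12 mm high outside, walls and floor 3 mm thick (rolled rim up to 15 mm high). Origin: centre of its underside, z up.
- scale: White bench scale, fixed to the bench, with a round steel pan 128 mm in diameter whose top is at 45 mm. The body is 138 mm wide (y), 30 mm high, and reaches 70 mm to +x and 125 mm to -x (display and buttons) of the pan's centre. Origin: on the bench under the centre of the pan, z up; the pan does not give.
- rack: Wooden slatted rack, fixed to the bench, 180 (x, long side) by 100 (y) mm, slats across it, slat tops at 26 mm. Origin: centre of its underside, z up.
- jar: Bystander: amber glass resin jar with a white lid, closed, 50 mm in diameter, 64 mm high, standing loose among the places. Leave it standing where it is. Origin: centre of its underside, z up.

How it is judged (in metres and radians):
On the way, in this order (a step that is already met when the one before it is completed fails the run):
1. the weight stands on its pad, let go, while plug, cover and cavity block are still stacked on the heated plate (horizontal distance between weight and pad below 0.015 m and z of weight in the frame of pad between 0.003 and 0.009 m and angle between each of weight, plug, cover, cavity's own z axis and vertical below 0.08 rad and contact force between the fingers and weight below 0.05 N and horizontal distance between plug and cover below 0.012 m and z of plug in the frame of cover between 0.001 and 0.007 m and horizontal distance between cover and cavity below 0.006 m and z of cover in the frame of cavity between 0.017 and 0.023 m and horizontal distance between cavity and hotplate below 0.04 m and z of cavity in the frame of hotplate between 0.022 and 0.028 m), for 0.2 s.
2. the plug lies flat in the tray, let go, while the cover is still in the cavity block on the heated plate (horizontal distance between weight and pad below 0.015 m and z of weight in the frame of pad between 0.003 and 0.009 m and angle between each of weight, plug, cover, cavity's own z axis and vertical below 0.08 rad and horizontal distance between plug and tray below 0.055 m and z of plug in the frame of tray between 0 and 0.006 m and contact force between the fingers and plug below 0.05 N and horizontal distance between cover and cavity below 0.006 m and z of cover in the frame of cavity between 0.017 and 0.023 m and horizontal distance between cavity and hotplate below 0.04 m and z of cavity in the frame of hotplate between 0.022 and 0.028 m), for 0.2 s.
3. the cover lies on the scale's pan, let go, while the cavity block is still on the heated plate (horizontal distance between weight and pad below 0.015 m and z of weight in the frame of pad between 0.003 and 0.009 m and angle between each of weight, plug, cover, cavity's own z axis and vertical below 0.08 rad and horizontal distance between plug and tray below 0.055 m and z of plug in the frame of tray between 0 and 0.006 m and horizontal distance between cover and scale below 0.015 m and z of cover in the frame of scale between 0.042 and 0.048 m and contact force between the fingers and cover below 0.05 N and horizontal distance between cavity and hotplate below 0.04 m and z of cavity in the frame of hotplate between 0.022 and 0.028 m), for 0.2 s.
At the end, for the whole second after the job is handed in: Within 15 mm of centre: weight upright on pad, cover level on scale pan, cavity block flat on rack (long sides within 0.2 rad). Plug flat on the tray floor inside its walls. All the same way up as at the start, let go, at rest; jar upright (horizontal distance between weight and pad below 0.015 m and z of weight in the frame of pad between 0.003 and 0.009 m and angle between each of weight, plug, cover, cavity's own z axis and vertical below 0.08 rad and horizontal distance between plug and tray below 0.055 m and z of plug in the frame of tray between 0 and 0.006 m and horizontal distance between cover and scale below 0.015 m and z of cover in the frame of scale between 0.042 and 0.048 m and horizontal distance between cavity and rack below 0.015 m and z of cavity in the frame of rack between 0.023 and 0.029 m and angle between the x axis of cavity and the x axis of rack, either way round below 0.2 rad and contact force between the fingers and weight below 0.05 N and contact force between the fingers and plug below 0.05 N and contact force between the fingers and cover below 0.05 N and contact force between the fingers and cavity below 0.05 N and linear speed of each of weight, plug, cover, cavity below 0.02 m/s and angular speed of each of weight, plug, cover, cavity below 0.2 rad/s and angle between jar's own z axis and vertical below 0.1 rad); the robot touches nothing.
It fails at once if a piece is dropped (falls free from more than about 30 mm) ((contact force between the fingers and weight below 0.05 N and linear speed of weight above 0.8 m/s) or (contact force between the fingers and plug below 0.05 N and linear speed of plug above 0.8 m/s) or (contact force between the fingers and cover below 0.05 N and linear speed of cover above 0.8 m/s) or (contact force between the fingers and cavity below 0.05 N and linear speed of cavity above 0.8 m/s)).
It fails at once if the resin jar is tipped or pushed more than 20 mm (angle between jar's own z axis and vertical above 0.3 rad or distance of jar from where it was at the start of the episode above 0.02 m).
It also fails if it takes over 141 s, if anything falls off the work surface, if the arm or the gripper's body presses on something with over 40 N, if the wrist force passes 120 N, or if a joint passes its speed limit or range.

## Working session

There is one attempt and no reset: what is moved stays moved. The work goes in short steps, each a Python script; the robot and the scene stay as the last script left them, time stands still between calls to the robot, and variables do not carry over. Pictures are saved under pics/ and viewed, at most 14 in all, crops included, and the job is handed in when it is done.

```bash
ls; mkdir -p pics
python3 - <<'E'
from plant import ctrl
import cv2
for n in("scene","top"):
    im=ctrl.grab_frame(n); cv2.imwrite(f"pics/{n}0.png",im[:,:,::-1])
    p=ctrl.camera_params(n); print(n,{k:(v.round(3).tolist() if hasattr(v,'round') and hasattr(v,'tolist') else v) for k,v in p.items()})
p=ctrl.camera_params("wrist");print(p)
print(ctrl.read_state())
E
```

```text
pics
plant.py
scene {'mtx': [[478.949, 0.0, 321.245], [0.0, 478.949, 199.718], [0.0, 0.0, 1.0]], 'k1': -0.010672299352715367, 'R': [[-0.225, 0.974, 0.015], [0.776, 0.188, -0.602], [-0.589, -0.124, -0.798]], 't': [129.741, -383.258, 1528.313]}
top {'mtx': [[448.872, 0.0, 319.061], [0.0, 448.872, 196.903], [0.0, 0.0, 1.0]], 'k1': -0.11400141261052953, 'R': [[-0.025, -1.0, 0.005], [-0.997, 0.024, -0.067], [0.067, -0.007, -0.998]], 't': [6.973, 574.423, 1397.473]}
{'mtx': array([[316.5936557 ,   0.        , 318.86817198],
       [  0.        , 316.5936557 , 202.60224007],
       [  0.        ,   0.        ,   1.        ]]), 'k1': -0.016436323818363074, 'T_tool_cam': array([[ 5.51290209e-04, -9.59525240e-01, -2.81622104e-01,
         7.24674724e+01],
       [ 9.99999846e-01,  5.11358045e-04,  2.15285561e-04,
        -6.98096295e-01],
       [-6.25622011e-05, -2.81622179e-01,  9.59525375e-01,
        -6.98261632e+01],
       [ 0.00000000e+00,  0.00000000e+00,  0.00000000e+00,
         1.00000000e+00]])}
{'t': 0.1, 'q': array([-1.31651542e+00,  2.07366830e-01,  1.54284665e+00,  1.81917229e-05,
        1.39350627e+00, -1.50462563e-01]), 'qvel': array([-1.01435283e-03, -4.06127053e-03, -4.98829220e-03,  1.40845018e-03,
        1.05240384e-04, -2.13033965e-05]), 'tau': array([-4.07275911e-04, -3.84089792e+01, -2.92549753e+01, -2.24297723e-04,
        4.83323151e-03,  1.20167675e-05]), 'eef_pos': array([ 226.29920863, -527.99973667,  302.80666016]), 'eef_rot': array([[ 9.19204803e-01,  3.93779459e-01, -5.17737297e-04],
       [ 3.93779655e-01, -9.19202549e-01,  2.06319523e-03],
       [ 3.36538458e-04, -2.10037338e-03, -9.99997738e-01]]), 'force': array([0.62301145, 0.81560765, 0.13220128]), 'wrist_torque': array([-0.03985874, -0.02446654, -0.02316341]), 'grasp_force': 0.0, 'grip_width': 85.22474959215987}
```

View pics/top0.png

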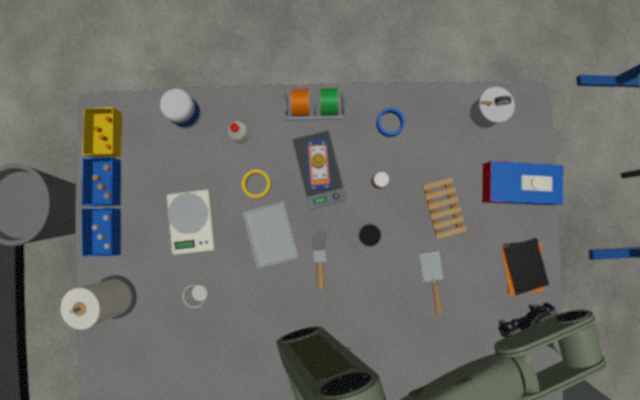

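View pics/scene0.png

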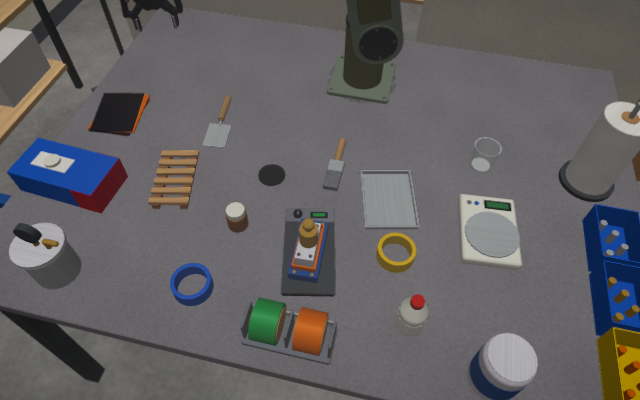

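The top view shows the stack at (318,160), pad (370,235), tray (270,235), pan (188,212), rack (444,208) and jar (380,180). In the scene view they are at (308,235), (272,175), (389,198), (491,233), (175,178) and (236,212).

```bash
cat > h.py <<'E'
import numpy as np, cv2
from plant import ctrl
def cam(name, state=None):
    """returns K,k1,R_wc (cam->world), centre"""
    p=ctrl.camera_params(name)
    if name=="wrist":
        T=p["T_tool_cam"]; Rt=state["eef_rot"]
        return p["mtx"],p["k1"],Rt@T[:3,:3],Rt@T[:3,3]+state["eef_pos"]
    return p["mtx"],p["k1"],p["R"].T,-p["R"].T@p["t"]
def rays(c,px):
    K,k1,R,C=c
    n=cv2.undistortPoints(np.array(px,float).reshape(-1,1,2),K,np.array([k1,0,0,0,0.])).reshape(-1,2)
    d=np.c_[n,np.ones(len(n))]@R.T
    return C,d/np.linalg.norm(d,axis=1,keepdims=True)
def onz(c,px,z):
    C,d=rays(c,px); return C+d*((z-C[2])/d[:,2])[:,None]
def tri(views):
    """views: list of (cam,pixel) -> point, worst ray miss"""
    A=np.zeros((3,3));b=np.zeros(3);L=[]
    for c,p in views:
        C,d=rays(c,p);d=d[0];M=np.eye(3)-np.outer(d,d);A+=M;b+=M@C;L.append((C,M))
    X=np.linalg.solve(A,b); return X,max(np.linalg.norm(M@(X-C)) for C,M in L)
def proj(c,X):
    K,k1,R,C=c
    x=(np.atleast_2d(X)-C)@R; n=x[:,:2]/x[:,2:]; n=n*(1+k1*(n**2).sum(1,keepdims=True))
    return n@K[:2,:2].T+K[:2,2]
def down(yaw):
    """tool down; tool y (closing line) at angle yaw from world x"""
    y=np.array([np.cos(yaw),np.sin(yaw),0]); z=np.array([0,0,-1.]); return np.c_[np.cross(y,z),y,z]
def shot(name):
    s=ctrl.read_state(); im=ctrl.grab_frame("wrist"); cv2.imwrite(f"pics/{name}.png",im[:,:,::-1])
    np.savez(f"pics/{name}.npz",eef_pos=s["eef_pos"],eef_rot=s["eef_rot"],im=im); return im,cam("wrist",s)
def load(name):
    z=np.load(f"pics/{name}.npz"); return z["im"],cam("wrist",z)
E
python3 - <<'E'
from h import *
T,S=cam("top"),cam("scene")
for n,a,b in [("knob",(318,160),(308,227)),("pad",(370,235),(272,175)),("tray",(270,234.5),(389,199)),("pan",(188,212),(491,234)),("rack",(444,208),(175,179)),("jarlid",(380.5,180),(236,211))]:
    X,e=tri([(T,a),(S,b)]); print(n,X.round(1),round(e,1),np.hypot(*X[:2]).round())
P=onz(T,[(306,132),(332,206),(244,212),(283,204),(424,182),(452,178),(468,231)],20).round();print(P)
E
```

```text
knob [674.9  -7.  134.2] 1.2 675.0
pad [ 449.8 -165.5    1.5] 0.9 479.0
tray [459.5 151.8   6.3] 0.4 484.0
pan [535.4 401.7  45.1] 1.1 669.0
rack [ 529.6 -406.3    9.5] 0.4 668.0
jarlid [ 620.  -198.8   55.5] 0.8 651.0
[[ 783.   30.   20.]
 [ 545.  -47.   20.]
 [ 532.  231.   20.]
 [ 555.  107.   20.]
 [ 614. -342.   20.]
 [ 625. -434.   20.]
 [ 454. -479.   20.]]
```

Run:
```python
from h import *
R=down(-np.pi/2)
for n,p in dict(rk1=(540,-420,300),rk2=(560,-330,300),pd1=(480,-200,300),pd2=(480,-120,300),st1=(680,-60,330),st2=(700,50,330),ty1=(480,110,300),ty2=(500,190,300),sc1=(540,350,320),sc2=(560,430,320)).items():
    try: ctrl.move_ptp(p,R); ctrl.hold(.2); shot(n)
    except ctrl.MotionError as e: print(n,e)
print(ctrl.read_state()["t"])
ims=[cv2.resize(cv2.imread(f"pics/{n}.png"),(400,250),interpolation=cv2.INTER_AREA) for n in("rk1","pd1","ty1","sc1")]
cv2.imwrite("pics/mont.png",np.vstack([np.hstack(ims[:2]),np.hstack(ims[2:])]))
```

```text
9.2333
```

View pics/st1.png

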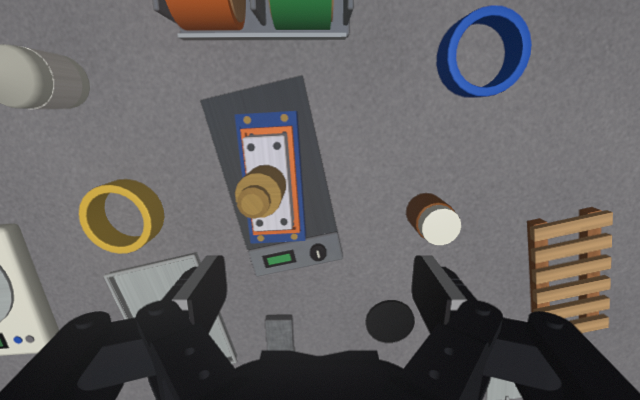

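View pics/mont.png

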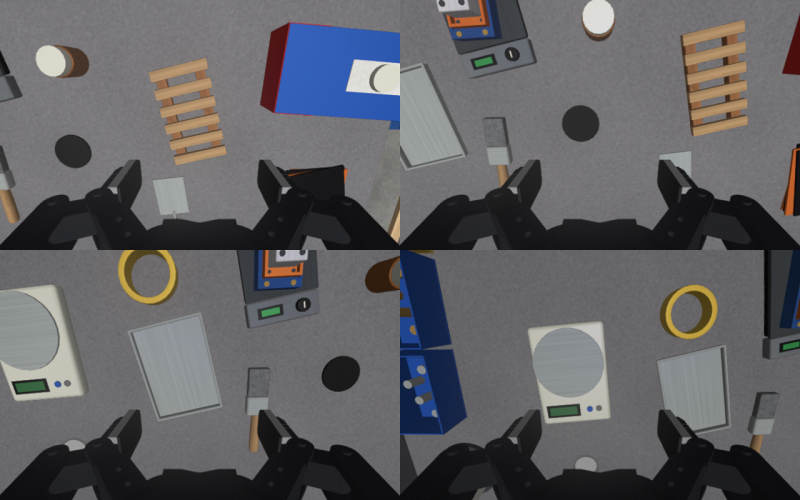

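The wrist views are clear. In st1 the stack is at about (265,180), with the knob top at (257,202), the plug's four dark screws near (251,147), (277,146), (260,222) and (284,221), the pad at (390,320) and the jar at (440,225). The montage shows the rack, pad, tray and scale unobstructed.

```bash
cat > seg.py <<'E'
from h import *
def hsv(im): return cv2.cvtColor(im,cv2.COLOR_RGB2HSV).astype(int)
def blobs(m,amin=50):
    m=cv2.morphologyEx(m.astype(np.uint8),cv2.MORPH_OPEN,np.ones((3,3),np.uint8))
    cs,_=cv2.findContours(m,cv2.RETR_EXTERNAL,cv2.CHAIN_APPROX_NONE)
    return [c for c in cs if cv2.contourArea(c)>amin]
def pick(cs,px): return min(cs,key=lambda c:np.linalg.norm(c.reshape(-1,2).mean(0)-px))
def quad(c):
    """4 corners of a contour's hull: lines fitted to its four sides"""
    h=cv2.convexHull(c); q=cv2.approxPolyN(h,4,ensure_convex=True).reshape(-1,2).astype(float)
    # refine by fitting lines to the contour points near each side
    P=c.reshape(-1,2).astype(float); L=[]
    for i in range(4):
        a,b=q[i],q[(i+1)%4]; u=(b-a)/np.linalg.norm(b-a); s=(P-a)@u; d=(P-a)@[-u[1],u[0]]
        k=(abs(d)<2.5)&(s>.1*np.linalg.norm(b-a))&(s<.9*np.linalg.norm(b-a))
        if k.sum()<6: return q
        v=cv2.fitLine(P[k].astype(np.float32),cv2.DIST_HUBER,0,.01,.01).ravel(); n=np.array([-v[1],v[0]]); L.append((n,n@v[2:]))
    return np.array([np.linalg.solve([L[i-1][0],L[i][0]],[L[i-1][1],L[i][1]]) for i in range(4)])
E
python3 - <<'E'
from seg import *
ez={'pd':(450,-165.5),'sc':(535,402),'ty':(460,152),'rk':(530,-406)}
for k,z in (('pd',6),('sc',45),('ty',13),('rk',26)):
  for i in '12':
    im,c=load(k+i); g=hsv(im); H,S,V=g[...,0],g[...,1],g[...,2]
    px=proj(c,[*ez[k],z])[0]; print(k+i,px.round(), g[int(px[1]),int(px[0])])
ims=[]
for n in('st1','st2'):
    im,c=load(n); px=proj(c,[665,-3,70])[0].astype(int); print(n,px)
    cr=im[max(px[1]-110,0):px[1]+100,px[0]-67:px[0]+66,::-1]; print(max(px[1]-110,0),px[0]-67); ims.append(cv2.resize(cr,None,fx=2.8,fy=2.8,interpolation=cv2.INTER_CUBIC))
h=min(i.shape[0] for i in ims); cv2.imwrite("pics/stz.png",np.hstack([i[:h] for i in ims]))
E
```

```text
pd1 [290. 200.] [120   6  44]
pd2 [357. 199.] [ 0  0 42]
sc1 [271. 182.] [ 98  14 146]
sc2 [343. 199.] [102  16 163]
ty1 [283. 194.] [105  13 154]
ty2 [351. 209.] [105  14 146]
rk1 [306. 185.] [  0   6 126]
rk2 [386. 203.] [170   7 112]
st1 [265 192]
82 198
st2 [366 211]
101 299
```

View pics/stz.png

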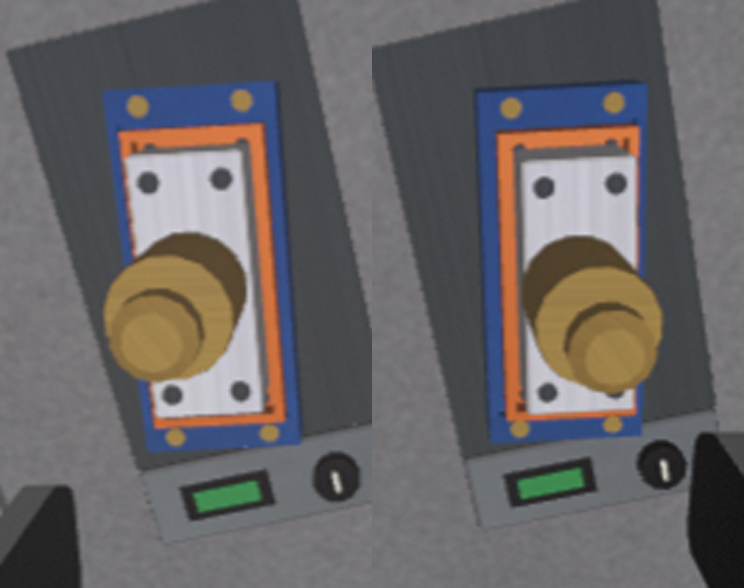

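The enlarged crops show the whole stack. In crop pixels (left/right view) the knob top is at (148,340)/(613,355), the plug's four screws are dark, and the block's brass corner screws are clear. The block's yaw differs from the hotplate's.

Run:
```python
from seg import *
_,c1=load('st1');_,c2=load('st2')
f=lambda a:np.array(a)/2.8+[198,82]-.3
g=lambda a:(np.array(a)-[372.4,0])/2.8+[299,101]-.3
def T(n,A,B):
    P=np.array([tri([(c1,f(a)),(c2,g(b))])[0] for a,b in zip(A,B)]); print(n,P.round(1).tolist(),'mean',P.mean(0).round(1)); return P
T('knob',[(148,340)],[(613,355)])
P=T('plug',[(148,182),(221,178),(172,395),(240,391)],[(543,187),(616,184),(547,392),(614,390)])
print('yaw',[np.arctan2(*(P[i]-P[i+2])[[1,0]]).round(3) for i in(0,1)])
P=T('cav',[(138,107),(242,100),(176,437),(269,433)],[(511,108),(614,103),(520,429),(613,425)])
print('yaw',[np.arctan2(*(P[i]-P[i+2])[[1,0]]).round(3) for i in(0,1)])
# places
ez={'pd':(450,-165.5,6),'sc':(535,402,45),'ty':(460,152,13),'rk':(530,-406,26)}
vis=[]
for k in ez:
  Q=[]
  for i in '12':
    im,c=load(k+i); G=hsv(im); H,S,V=G[...,0],G[...,1],G[...,2]; px=proj(c,ez[k])[0]
    if k=='pd': m=V<75
    elif k=='sc': m=(H>60)&(H<140)&(S>=8)&(V>115)   # bluish steel against warm white
    elif k=='ty': m=(H>70)&(H<140)&(S>=8)&(V>90)
    else: m=(H>5)&(H<25)&(S>70)&(V>130)
    if k=='rk': b=[x for x in blobs(m,100) if np.linalg.norm(x.reshape(-1,2).mean(0)-px)<110]; b=np.vstack(b)
    else: b=pick(blobs(m,1500),px)
    if k in('pd','sc'):
        e=cv2.fitEllipse(cv2.convexHull(b)); Q.append(e[0]); print(k+i,np.round(e[0]),np.round(e[1]),np.round(px))
        cv2.ellipse(im,e,(255,0,0),1)
    else:
        q=quad(cv2.convexHull(b) if k=='rk' else b); q=np.roll(q,-np.argmin(q.sum(1)),0); Q.append(q); print(k+i,q.round().tolist(),np.round(px))
        cv2.polylines(im,[q.round().astype(int)],True,(255,0,0),1)
    if i=='1': vis.append(im[80:300,170:430]); 
    if i=='1': C1=c
  for a,b in zip(np.atleast_2d(Q[0]),np.atleast_2d(Q[1])):
    X,e=tri([(C1,a),(c,b)]); print('   ',X.round(1),round(e,1))
  
vis=[cv2.resize(v,None,fx=1.3,fy=1.3) for v in vis]
cv2.imwrite('pics/pl.png',np.vstack([np.hstack(vis[:2]),np.hstack(vis[2:])])[...,::-1])
```

```text
knob [[678.7, -4.8, 155.1]] mean [678.7  -4.8 155.1]
plug [[715.8, 8.1, 81.9], [717.2, -18.1, 83.1], [635.5, 3.8, 82.2], [636.8, -22.2, 82.4]] mean [676.3  -7.1  82.4]
yaw [np.float64(0.054), np.float64(0.05)]
cav [[740.9, 17.3, 48.5], [743.1, -22.8, 49.0], [603.8, 10.0, 48.2], [606.2, -30.0, 49.7]] mean [673.5  -6.4  48.9]
yaw [np.float64(0.054), np.float64(0.053)]
pd1 [289. 197.] [58. 59.] [290. 200.]
pd2 [355. 197.] [58. 59.] [357. 199.]
    [ 452.3 -164.2    3.2] 0.0
sc1 [270. 177.] [102. 114.] [271. 182.]
sc2 [340. 197.] [106. 110.] [343. 199.]
    [537.6 404.5  40. ] 1.4
ty1 [[211.0, 132.0], [318.0, 104.0], [351.0, 245.0], [258.0, 263.0]] [283. 194.]
ty2 [[281.0, 149.0], [388.0, 122.0], [412.0, 256.0], [316.0, 265.0]] [351. 209.]
    [529.7 233.5   3. ] 0.4
    [559.5 111.8   2.9] 0.4
    [389.3  69.7  -4. ] 1.1
    [355.7 195.  -30.4] 6.7
rk1 [[237.0, 115.0], [329.0, 92.0], [362.0, 246.0], [281.0, 264.0]] [306. 185.]
rk2 [[322.0, 135.0], [414.0, 113.0], [436.0, 262.0], [355.0, 279.0]] [386. 203.]
    [ 605.9 -333.9   24.2] 0.1
    [ 628.7 -430.8   24.1] 0.1
    [ 456.6 -470.9   26.4] 0.1
    [ 433.  -374.5   25.1] 0.2
```

View pics/pl.png

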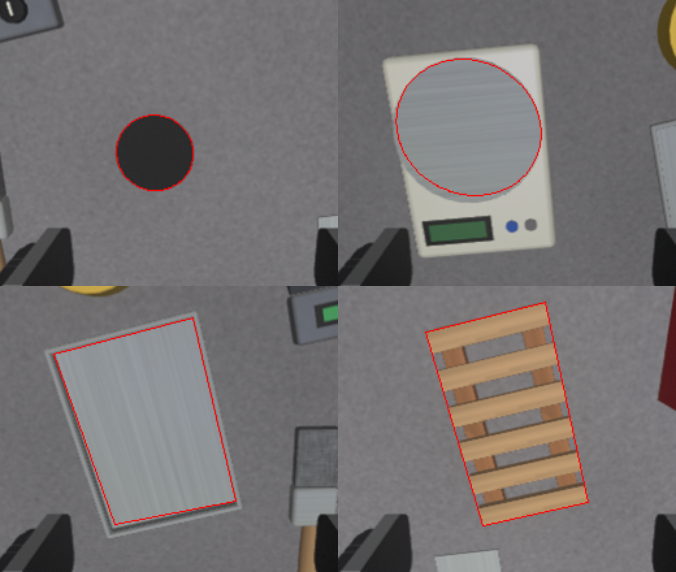

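The checks pass: plug top 82.4, block top 48.9, knob top 155, rack slats about 25 with a 177 x 100 outline, and pad 3 (small parallax). The red outlines fit the pad, the rack and the tray floor. The pan ellipse clips its lower left, so I'll refit it, and I'll move the weight meanwhile.

```bash
cat >> h.py <<'E'
UP=np.array([0,0,1.])
def pickup(xy,z,yaw,width,force,pre=85,lift=330):
    R=down(yaw); p=np.array([*xy,z]); ctrl.gripper_to(pre)
    ctrl.move_ptp(p+UP*max(60,lift-z),R); ctrl.move_l(p+UP*15,vel=120); ctrl.hold(.2)
    if ctrl.move_l(p,vel=25,threshold=4): print("TOUCH on approach",ctrl.read_state()["eef_pos"])
    ctrl.gripper_to(width,force); ctrl.hold(.3); s=ctrl.read_state(); print("grip",s["grip_width"].round(1),s["grasp_force"].round(1),s["eef_pos"].round(1)); return s
def place(xy,z,yaw,lift=330,open_to=85):
    R=down(yaw); p=np.array([*xy,z]); s=ctrl.read_state(); q=s["eef_pos"]
    ctrl.move_l([q[0],q[1],q[2]+40],vel=40); q=ctrl.read_state()["eef_pos"]; print("lifted",ctrl.read_state()["grip_width"].round(1),ctrl.read_state()["force"].round(1))
    ctrl.move_l([q[0],q[1],lift],vel=150); ctrl.move_ptp([*xy,lift],R)
    ctrl.move_l(p+UP*10,vel=120); ctrl.hold(.4)
    t=ctrl.move_l(p-UP*5,vel=12,threshold=2.5); s=ctrl.read_state(); print("set down",t,s["eef_pos"].round(1),"expected z",round(z,1),s["force"].round(1)); return t
def release(open_to=85,lift=330):
    ctrl.gripper_to(open_to); ctrl.hold(.4); q=ctrl.read_state()["eef_pos"]; ctrl.move_l([q[0],q[1],q[2]+30],vel=60); ctrl.move_l([q[0],q[1],lift],vel=200); print("t",ctrl.read_state()["t"])
E
python3 - <<'E'
from seg import *
Q=[];cc=[]
for n in('sc1','sc2'):
    im,c=load(n); D=im[...,0].astype(int)-im[...,2]; px=proj(c,[536,403,45])[0]
    m=cv2.medianBlur(((D<1)&(im[...,1]>95)).astype(np.uint8),5); b=pick(blobs(m,3000),px)
    e=cv2.fitEllipse(cv2.convexHull(b)); print(np.round(e,1) if 0 else (np.round(e[0],1),np.round(e[1],1)))
    P=onz(c,cv2.convexHull(b).reshape(-1,2).astype(float),45); (x,y),r=cv2.minEnclosingCircle(P[:,:2].astype(np.float32)); print('z45 circle',round(x,1),round(y,1),round(r,1))
    Q.append((c,e[0]))
print(tri(Q))
_,c=load('ty1'); P=onz(c,[(206.9,130),(320.8,100.8),(354.6,250),(253.8,273)],14);print('tray',P.round(),P.mean(0).round(1))
p=pickup((678.7,-4.8),165,-np.pi/2+.052,38,50)
E
```

```text
(array([327.5, 238. ]), array([645.3, 822.6]))
z45 circle 390.8 312.2 443.2
(array([384.3, 138.7]), array([508.8, 605.4]))
z45 circle 518.1 340.2 350.6
(array([608.5595414 , 381.62954422, 330.06110824]), np.float64(39.28527063373498))
tray [[533. 234.  14.]
 [563. 108.  14.]
 [389.  67.  14.]
 [357. 192.  14.]] [460.5 150.3  14. ]Traceback (most recent call last):
  File "<stdin>", line 11, in <module>
  File "h.py", line 40, in pickup
    ctrl.gripper_to(width,force); ctrl.hold(.3); s=ctrl.read_state(); print("grip",s["grip_width"].round(1),s["grasp_force"].round(1),s["eef_pos"].round(1)); return s
                                                                                   ^^^^^^^^^^^^^^^^^^^^^
AttributeError: 'float' object has no attribute 'round'
```

```bash
sed -i 's/s\["grip_width"\].round(1),s\["grasp_force"\].round(1)/round(s["grip_width"],1),round(s["grasp_force"],1)/; s/ctrl.read_state()\["grip_width"\].round(1)/round(ctrl.read_state()["grip_width"],1)/' h.py
python3 - <<'E'
from h import *
s=ctrl.read_state(); print(s["grip_width"],s["grasp_force"],s["eef_pos"],s["force"],s["t"])
im,_=shot("w1")
E
```

```text
40.83662976969826 51.20561957359314 [679.01305131  -5.31783404 165.54693137] [-0.56558181 -3.87008409  3.46493942] 14.225
```

View pics/w1.png

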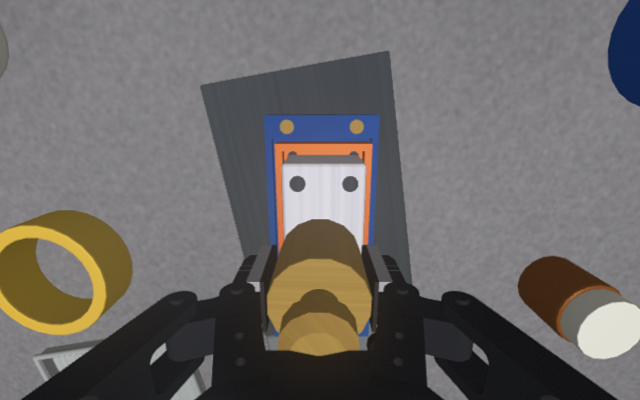

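The weight is held centred between the pads, with the block and plug still aligned at (320,150–230). Next I place it on the pad.

Run:
```python
from h import *
place((451.5,-164.5),88.5,-np.pi/2-.3); release()
ctrl.move_ptp((480,-164,330),down(-np.pi/2)); ctrl.hold(.2); shot("w2")
ctrl.move_ptp((640,-5,330),down(-np.pi/2+.052)); ctrl.hold(.2); shot("p1")
a,b=[cv2.imread(f"pics/{n}.png")[60:330,140:500] for n in("w2","p1")]; cv2.imwrite("pics/wp.png",np.hstack([a,b]))
im,c=load('sc1'); x,y=proj(c,[537,404,45])[0].astype(int); print(x,y)
print([im[y,k].tolist() for k in range(x-70,x+75,7)]);print([im[k,x].tolist() for k in range(y-70,y+75,7)])
```

```text
lifted 41.0 [-0.  -0.3 -6.2]
set down True [ 451.5 -164.5   88.5] expected z 88.5 [-0.3 -0.6  6.2]
t 23.5917
269 180
[[107, 106, 107], [107, 107, 108], [139, 143, 143], [139, 144, 145], [140, 145, 146], [139, 143, 145], [137, 142, 144], [138, 143, 145], [140, 144, 147], [139, 144, 147], [137, 142, 145], [138, 142, 145], [139, 144, 147], [140, 146, 149], [141, 145, 149], [139, 145, 148], [138, 143, 147], [138, 143, 148], [140, 142, 143], [106, 105, 107], [103, 102, 105]]
[[106, 105, 107], [106, 105, 104], [152, 151, 147], [137, 142, 147], [139, 143, 147], [137, 142, 146], [134, 139, 143], [137, 142, 146], [136, 141, 144], [138, 143, 147], [137, 142, 145], [136, 142, 145], [138, 143, 145], [142, 147, 149], [141, 146, 148], [140, 144, 145], [139, 144, 144], [137, 142, 141], [186, 185, 177], [187, 187, 178], [50, 53, 49]]
```

View pics/wp.png

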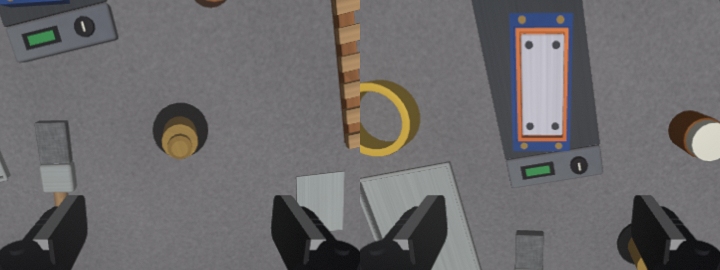

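The weight stands centred on its pad at (180,135) and the rest of the stack is unmoved. Next is the plug.

Run:
```python
from seg import *
for n in('sc1','sc2'):
    im,c=load(n); I=im.astype(int); px=proj(c,[536,403,45])[0]
    m=cv2.medianBlur(((I[...,1]-I[...,0]>=2)&(I[...,1]>120)).astype(np.uint8),5); b=pick(blobs(m,3000),px)
    h=cv2.convexHull(b); e=cv2.fitEllipse(h); P=onz(c,h.reshape(-1,2).astype(float),45); (x,y),r=cv2.minEnclosingCircle(P[:,:2].astype(np.float32)); print('pan',n,np.round(e[0],1),np.round(e[1],1),'z45 circle',round(x,1),round(y,1),round(r,1))
    if n=='sc1': v=(c,e[0])
print(tri([v,(c,e[0])]))
im,c=load('p1'); V=im.max(2); b=[cv2.minEnclosingCircle(x) for x in blobs(V[95:200,300:350]<110,8)]
p=np.array([np.array(x[0])+[300,95] for x in b]); X=onz(c,p,83); print(X.round(1).tolist(),[round(x[1],1) for x in b]); 
X=np.array(X)
if len(X)==4:
    ctr=X.mean(0); far=X[:,0]>ctr[0]; d=X[far].mean(0)-X[~far].mean(0); yaw=np.arctan2(d[1],d[0]); print(ctr,yaw)
    pickup(ctr[:2],135,yaw-np.pi/2,38,50,pre=54); shot("p2")
```

```text
pan sc1 [268.8 179.9] [109.5 114.6] z45 circle 534.1 404.8 63.4
pan sc2 [340.4 197.1] [107.  111.7] z45 circle 534.4 405.2 63.3
(array([536.96212242, 405.11139983,  43.05793593]), np.float64(0.0035538494763719102))
[[637.5, -22.4, 83.0], [636.1, 3.5, 83.0], [716.8, -18.3, 83.0], [715.9, 8.0, 83.0]] [3.2, 3.2, 3.6, 3.5]
[676.59148943  -7.2987405   83.        ] 0.05375634430270042
grip 41.1 53.6 [677.   -7.5 135.6]
```

Run:
```python
from h import *
place((460.5,151),89.6,.232-np.pi/2); release()
ctrl.move_ptp((640,-5,330),down(-np.pi/2+.052)); ctrl.hold(.2); shot("c1")
ctrl.move_ptp((660,40,330),down(-np.pi/2+.052)); ctrl.hold(.2); shot("c2")
cv2.imwrite("pics/c1v.png",np.hstack([cv2.imread("pics/c1.png")[20:380,120:500],cv2.imread("pics/c2.png")[20:380,120:500]]))
```

```text
lifted 41.1 [-0.2 -0.9 -3.5]
set down True [460.4 151.   89.5] expected z 89.6 [ 0.2 -0.2  4.5]
t 38.7167
```

View pics/c1v.png

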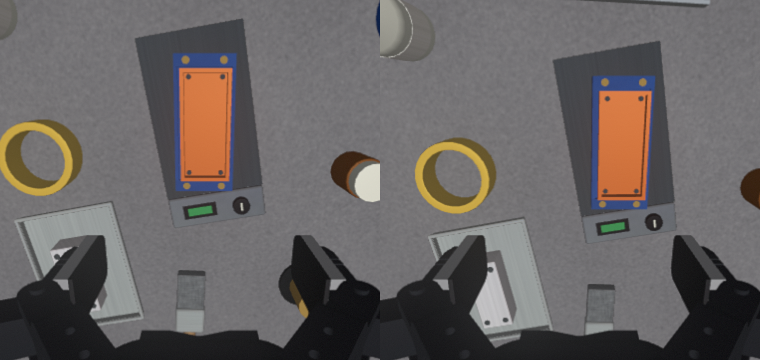

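The plug lies in the tray, and the cover is still seated in the block at (205,125) in the left pane. I'll measure the cover, then feel for the block's top with the fingertips.

Run:
```python
from seg import *
Q=[]
for n in('c1','c2'):
    im,c=load(n); g=hsv(im); m=(g[...,0]<15)&(g[...,1]>140)&(g[...,2]>120)
    b=pick(blobs(m,1500),proj(c,[674,-6,55])[0]); q=quad(b); q=np.roll(q,-np.argmin(q.sum(1)),0); Q.append((c,q))
X=np.array([tri([(Q[0][0],a),(Q[1][0],b)])[0] for a,b in zip(Q[0][1],Q[1][1])]); print(X.round(1).tolist())
Y=[onz(c,q,59) for c,q in Q]
for y in Y: print(y.round(1).tolist(),y.mean(0).round(1),np.linalg.norm(y-np.roll(y,1,0),axis=1).round(1))
ctr=(Y[0].mean(0)+Y[1].mean(0))/2; ctr[1]=Y[0].mean(0)[1]; print(ctr)
yaw=.053
if abs(ctr[0]-674)<6 and abs(ctr[1]+6.5)<4:
    R=down(yaw-np.pi/2); ctrl.gripper_to(59); ctrl.move_ptp([ctr[0],ctr[1],200],R); ctrl.move_l([ctr[0],ctr[1],134],vel=80); ctrl.hold(.4)
    t=ctrl.move_l([ctr[0],ctr[1],114],vel=10,threshold=2); s=ctrl.read_state(); print(t,s["eef_pos"],s["force"],s["wrist_torque"],s["grip_width"]); shot("c3")
```

```text
[[731.4, 22.4, 52.1], [734.1, -30.2, 57.0], [616.6, -35.9, 60.5], [611.6, 15.9, 53.3]]
[[730.8, 22.1, 59.0], [733.7, -29.9, 59.0], [616.2, -36.0, 59.0], [613.4, 15.6, 59.0]] [673.5  -7.1  59. ] [117.6  52.1 117.6  51.7]
[[731.6, 22.8, 59.0], [734.4, -30.0, 59.0], [616.1, -36.2, 59.0], [613.4, 16.4, 59.0]] [673.9  -6.7  59. ] [118.4  52.8 118.5  52.7]
[673.71648246  -7.05470138  59.        ]
True [673.70958497  -7.05692492 116.84393785] [-1.22872575 -0.08052406  4.18312047] [ 0.00460579  0.01771709 -0.04633537] 59.15512291591011
```

View pics/c3.png

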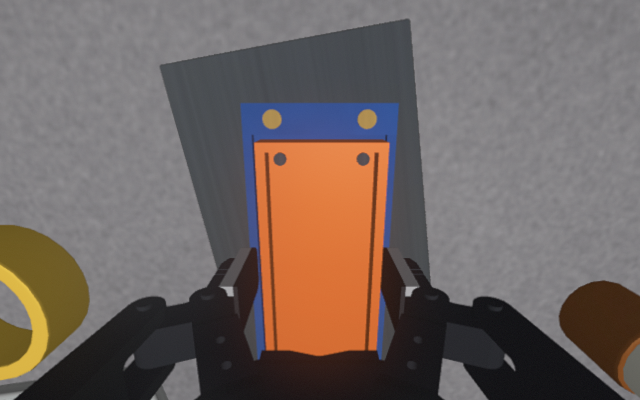

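The fingertips stand on the block's top either side of the cover, at x 245 and 395, with TCP z 116.8. I'll raise slightly, grip, and place the cover on the pan.

Run:
```python
from h import *
p=ctrl.read_state()["eef_pos"]; ctrl.move_l(p+UP*2.0,vel=10); ctrl.gripper_to(48,30); ctrl.hold(.3)
s=ctrl.read_state(); print(s["grip_width"],s["grasp_force"],s["eef_pos"],s["force"])
if s["grip_width"]>51:
    z=s["eef_pos"][2]; ctrl.move_l(s["eef_pos"]+UP*25,vel=25); ctrl.hold(.2); shot("c4"); print(ctrl.read_state()["grip_width"])
    # zero: cover underside 45 on block -> 45 on pan
    a=place((535.2-.7,404.8),z,.053-np.pi/2) 
    shot("c5"); cv2.imwrite("pics/c45.png",np.hstack([cv2.imread(f"pics/{n}.png")[60:400,130:510] for n in("c4","c5")]))
```

```text
53.21070850826857 33.075281381607056 [673.56759454  -7.03178187 118.63659777] [ 0.02211723 -0.38801848  0.3954225 ]
53.262760260476604
lifted 53.0 [ 0.5  0.3 -1.3]
set down True [534.5 404.8 118.6] expected z 118.6 [ 0.2 -1.1  4. ]
```

View pics/c45.png

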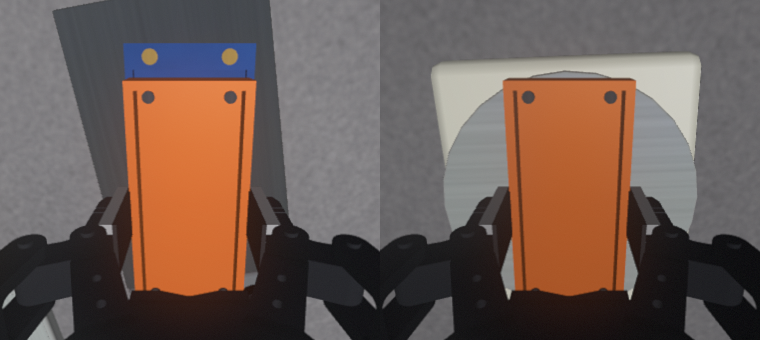

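The cover is level and centred on the pan, so I release it. Then I look at the cover and the block.

Run:
```python
from seg import *
release()
def orange(n,ctr,z):
    im,c=load(n); g=hsv(im); m=(g[...,0]<15)&(g[...,1]>140)&(g[...,2]>80)
    P=onz(c,quad(pick(blobs(m,1500),proj(c,ctr)[0])),z); print('cover',P.mean(0).round(1))
ctrl.move_ptp((500,404,330),down(.053-np.pi/2)); ctrl.hold(.2); shot("s1"); orange("s1",[535,404,55],59)
ctrl.move_ptp((640,-5,330),down(-np.pi/2+.052)); ctrl.hold(.2); shot("b1")
im,c=load('b1'); g=hsv(im); m=(g[...,0]>100)&(g[...,0]<130)&(g[...,1]>110)
b=pick(blobs(m,1500),proj(c,[674,-6,49])[0]); q=quad(b); P=onz(c,q,49); print(P.round(1).tolist(),P.mean(0).round(1),np.linalg.norm(P-np.roll(P,1,0),axis=1).round(1))
m=(g[...,0]>8)&(g[...,0]<30)&(g[...,1]>80)&(g[...,2]>90); x0,y0=q.min(0).astype(int)-2; x1,y1=q.max(0).astype(int)+2
M=np.zeros_like(m); M[y0:y1,x0:x1]=m[y0:y1,x0:x1]; p=[cv2.minEnclosingCircle(k)[0] for k in blobs(M,6)]; X=onz(c,p,49); print(X.round(1).tolist(),X.mean(0).round(1)); print(ctrl.read_state()["t"])
cv2.imwrite("pics/sb.png",np.hstack([cv2.imread(f"pics/{n}.png")[0:340,130:510] for n in("s1","b1")]))
```

```text
t 56.35
cover [534.8 405.5  59. ]
[[749.7, -34.7, 49.0], [601.0, -42.7, 49.0], [597.5, 22.3, 49.0], [746.1, 30.5, 49.0]] [673.6  -6.2  49. ] [ 65.4 148.9  65.1 148.9]
[[606.4, -29.7, 49.0], [604.3, 10.2, 49.0], [743.2, -22.6, 49.0], [741.3, 17.2, 49.0]] [673.8  -6.2  49. ]
58.7
```

View pics/sb.png

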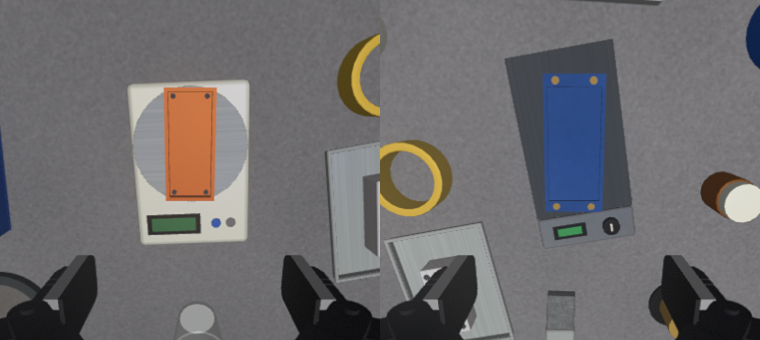

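The cover is centred on the pan at (534.8, 405.5), and the block is at (673.7, -6.2) with yaw 0.053. Now I grip the block and put it on the rack.

Run:
```python
from h import *
s=pickup((673.7,-6.2),97,.053-np.pi/2,60,60,pre=80)
if s["grip_width"]>63:
    z=s["eef_pos"][2]; place((531,-402.8),z+1,.23-np.pi/2); shot("b2")
```

```text
grip 64.6 70.5 [674.3  -6.3  97.8]
lifted 64.9 [-0.9  0.2 -1.9]
set down True [ 531.  -402.8   98.8] expected z 98.8 [-0.6  1.   4.9]
```

View pics/b2.png

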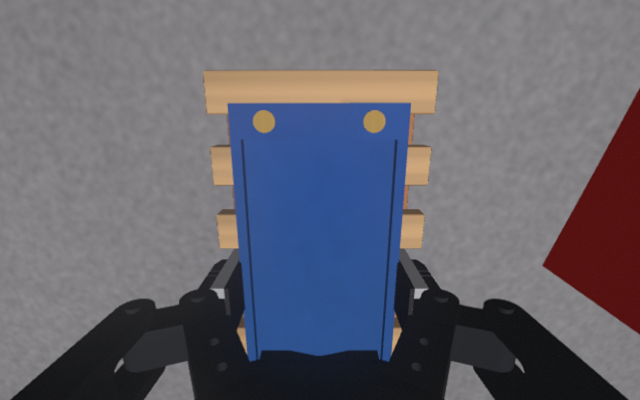

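The block lies centred and aligned on the slats at (320,230). I release it and check everything.

Run:
```python
from seg import *
release(85)
ctrl.move_ptp((540,-370,330),down(.23-np.pi/2)); ctrl.hold(.3); shot("f1")
ctrl.move_ptp((560,0,340),down(-np.pi/2)); ctrl.hold(.3); shot("f2")
im,c=load('f1'); g=hsv(im); m=(g[...,0]>100)&(g[...,0]<130)&(g[...,1]>110); P=onz(c,quad(pick(blobs(m,1500),proj(c,[531,-403,50])[0])),50); print(P.round(1).tolist(),P.mean(0).round(1))
m=(g[...,0]>5)&(g[...,0]<25)&(g[...,1]>70)&(g[...,2]>130)
b=np.vstack([x for x in blobs(m,100) if np.linalg.norm(x.reshape(-1,2).mean(0)-proj(c,[531,-403,26])[0])<120]); P=onz(c,quad(cv2.convexHull(b)),26); print('rack',P.round(1).tolist(),P.mean(0).round(1))
cv2.imwrite("pics/f.png",np.vstack([cv2.resize(cv2.imread(f"pics/{n}.png"),(480,300),interpolation=cv2.INTER_AREA) for n in("f1","f2")])); print(ctrl.read_state()["t"])
```

```text
t 72.6583
[[610.5, -415.7, 50.0], [466.0, -449.2, 50.0], [451.0, -388.0, 50.0], [595.3, -354.5, 50.0]] [ 530.7 -401.9   50. ]
rack [[456.4, -471.3, 26.0], [433.8, -374.6, 26.0], [605.8, -333.3, 26.0], [628.6, -430.4, 26.0]] [ 531.1 -402.4   26. ]
75.0
```

View pics/f.png

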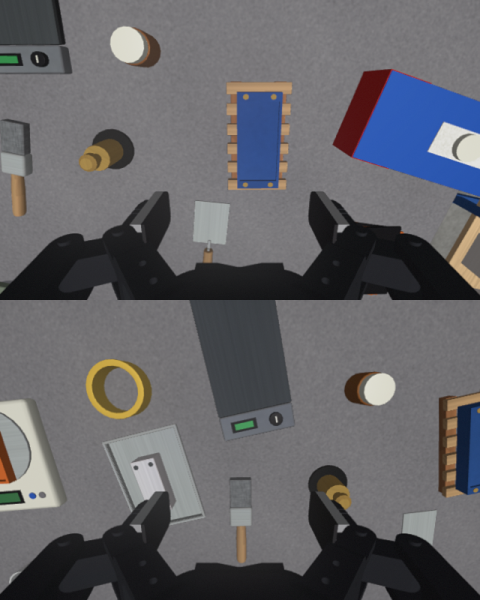

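All four pieces are in place: block on the rack within 1 mm of centre, weight on its pad, plug in the tray, cover on the pan. The jar is standing. Handing in.

```bash
python3 -c "
from plant import ctrl
print(ctrl.finish_job())"
```

```text
the job is handed in; nothing more can be done
None
```

The job is handed in after about 75 s on the robot's clock: the weight is on its pad, the plug in the tray, the cover on the scale pan, the cavity block on the rack, everything is let go, and the jar is untouched; the hand-in returned no verdict.

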